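# Slide the stirrer home against the corner stop

### The job

Push the square white magnetic stirrer along the bench, with the fingertips, into the inside corner of the aluminium corner stop, until it sits square and flush against both bars. Do not lift or tip the stirrer, keep the glass dish standing on its top plate where it is, and leave the bottle, flask and wire spool where they stand.

Things in the scene. Friction and masses are not known exactly. Their poses are not given: they have to be found in the camera images.
- stirrer: Loose low off-white stirrer, 130 x 130 mm, 45 mm high, 0.45 to 0.8 kg; slides when pushed with roughly 4 to 13 N. Origin: centre of its underside; x axis points away from the black key strip on its top front edge, z up. Sides plain and upright, 4 to 45 mm above the bench. White round plate on top, 94 mm across. Starts clear of both bars, turned up to 15 degrees from the stop's axes.
- dish: Loose empty clear-glass dish, 70 mm across and 34 mm high, 90 g, standing on the stirrer's top plate (underside 49 mm above the bench, rim at 83 mm). Origin: centre of its underside.
- stop: Corner stop fixed to the bench: two aluminium bars at right angles, 16 mm thick, 28 mm high, inner faces 150 mm long. Origin: inside corner at bench height. The far bar's inner face is x = 0, from y = 0 to -150 mm; the side bar's is y = 0, from x = 0 to -150 mm. The stirrer belongs in the quarter x < 0, y < 0; thin yellow lines on the bench complete its outline.
- berth (a point): The point on the bench where the stirrer's origin lies when it is flush against both bars, 65 mm from each inner face (at x = -65 mm, y = -65 mm in the stop's frame). Its axes are the stop's; when home the stirrer's axes are parallel to them, the same way round.
- bottle: Bystander: amber glass bottle with a blue cap, 66 mm across, about 150 mm high. Origin: centre of its underside.
- flask: Bystander: yellow conical flask, 82 mm across at the foot, 120 mm high. Origin: centre of its underside.
- spool: Bystander: spool of bright wire with black flanges, 90 mm across, 80 mm high, standing behind the side bar. Origin: centre of its underside.
- plate (a point): Centre of the upper face of the stirrer's round plate, 49 mm above the bench, 12 mm towards +x of the stirrer's origin.
Not all that is in view belongs to the job. What is meant by the stirrer is not red, and is the smaller of those in its own colour. Leave any yellow look-alike of the dish alone.

How it is judged:
By the outcome, as a careful person would: the job done as asked, in the order asked, and still so for the second after the job is handed in, with the robot touching nothing.
It also fails if it takes over 64 s, if anything falls off the work surface, if the arm or the gripper's body presses on something with over 40 N, if the wrist force passes 120 N, or if a joint passes its speed limit or range.

### The arm

A 6-joint arm with a two-finger parallel gripper is mounted at the origin on the work surface. World frame = base frame: x ahead of the robot, y to its left, z up, the work surface at z = 0. Lengths are in m, angles in rad, forces in N, time in s.
With the tool pointing down it reaches from about 0.25 to 0.725 m from the base axis. Payload 9.7 kg.
Tool frame: the origin (TCP) lies midway between the tips of the shut fingers; the grasp point (between the pads) lies 19 mm behind it; z points along the fingers, y is the direction in which the jaws open and shut (so a half turn about z gives the same grasp; the last joint's range is limited). The gripper opens to 85 mm and grips with 20 to 120 N. Pads are 22 mm wide; open, the fingers measure 114 mm over their backs; the gripper's body (76 mm by 85 mm) begins 54 mm behind the grasp point. The pads swing forward as they close: fully open they stand 13 mm farther back than shut.
Start: joints at [1.16, 0.087, 0.176, 1.66, 0, 1.571], TCP at [0.22, 0.504, 0.231] pointing down, gripper open.
Joint ranges: [-3.13, 3.13], [-0.85, 1.81], [-1.15, 1.24], [-2.2, 2.28], [-1.44, 1.52], [-3.14, 3.14]. Speed limits (rad/s): [2.22, 2.22, 2.57, 3.14, 3.14, 3.14].

### API

Orientations are given as a 3x3 rotation matrix whose columns are the frame's x, y, z axes.
In Python, from station import move_pose, movel, goto_joints, let_go, grab, pause, ik, grab_frame, camera_model, Unreachable, close_job, read_clock, read_joint_positions, read_qd, read_tau, read_tool_pos, read_eef_rot, read_wrist_force, read_torque, read_grip_width gives the robot as it stands. The module is installed in compiled form; this text tells all that it offers. Calls block until the motion is done:
- move_pose(position, orientation): joint-space move of the TCP to a pose.
- movel(position, rot=None, v=0.15, force_limit=None): straight line of the TCP; rot=None keeps the orientation; v is the mean speed in m/s. With force_limit (N) it stops when the force on the tool has changed by that much, and returns True; else False.
- goto_joints(angles): joint-space move.
- let_go() and grab(): open the fingers fully, or close them until they stop; the grip force is fixed at half the most.
- pause(seconds).
- ik(position, orientation): joint angles nearest the present ones, or None.
- grab_frame(name): name is "scene" or "top" or "wrist"; returns the picture (480x640x3 uint8, red, green, blue); there is no depth.
- camera_model(name): a dict with "camera_matrix" (3x3 intrinsics, pixels), "rvec" (rotation vector, rad) and "tvec" (3), from world to camera coordinates, as OpenCV has them. Camera axes: x right, y down, z forward; pixel columns grow to the right and rows downward; lengths in m; the calibration is good to about 2 mm. The wrist camera is an equidistant fisheye: a pixel r from the principal point sees the ray r / f radians off the axis. A picture is of the moment at which its call begins: read the wrist's pose just before it. camera_model takes no time and is no camera call; for the wrist camera it gives the pose at the moment of the call.
A pose or a line that the arm cannot do raises Unreachable and nothing moves.
- close_job(): hands the job in, once; it reports no verdict.
Readings, each from a call of its own:
- read_clock(): time.
- read_joint_positions(): joint angles.
- read_qd(): joint speeds.
- read_tau(): joint torques, N m.
- read_tool_pos(): TCP position.
- read_eef_rot(): TCP orientation.
- read_wrist_force(): force on the tool from outside, world axes, zero at the start.
- read_torque(): the same for the moment, N m.
- read_grip_width(): opening from 0.0 (shut) to 1.0 (fully open).
Only numpy, scipy, OpenCV 4.12 (cv2) and the standard library are available. Lean on these libraries where they do the work, as an engineer would, in place of code of your own. Each camera call takes 0.05 s, during which the arm holds its last target.

## Working session

There is one attempt and no reset: what is moved stays moved. The work goes in short steps, each a Python script; the robot and the scene stay as the last script left them, time stands still between calls to the robot, and variables do not carry over. Pictures are saved under pics/ and viewed, and the job is handed in when it is done.

```bash
mkdir -p pics; python3 - <<'E'
from station import *
import cv2,numpy as np
for n in("scene","top"):
    im=grab_frame(n);cv2.imwrite(f"pics/{n}0.png",im[:,:,::-1]);m=camera_model(n)
    print(n,m["camera_matrix"].tolist(),np.ravel(m["rvec"]),np.ravel(m["tvec"]))
print(read_clock())
E
```

```text
scene [[612.9285611002794, 0.0, 322.5919095062505], [0.0, 612.9285611002794, 238.39266185892788], [0.0, 0.0, 1.0]] [ 1.88464938  1.15816959 -0.63601457] [-0.25298315 -0.26527071  1.975877  ]
top [[450.20126358036, 0.0, 320.8934446122335], [0.0, 450.20126358036, 239.3766938359722], [0.0, 0.0, 1.0]] [ 2.16693386 -2.17960317  0.08051546] [0.00431859 0.61448684 0.97490886]
0.1
```

View pics/scene0.png

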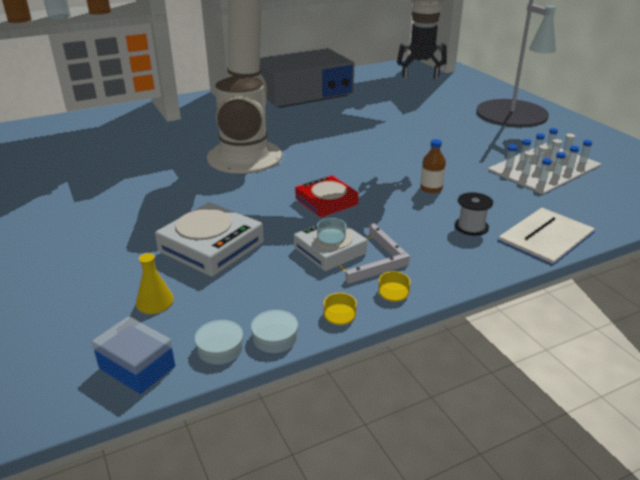

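View pics/top0.png

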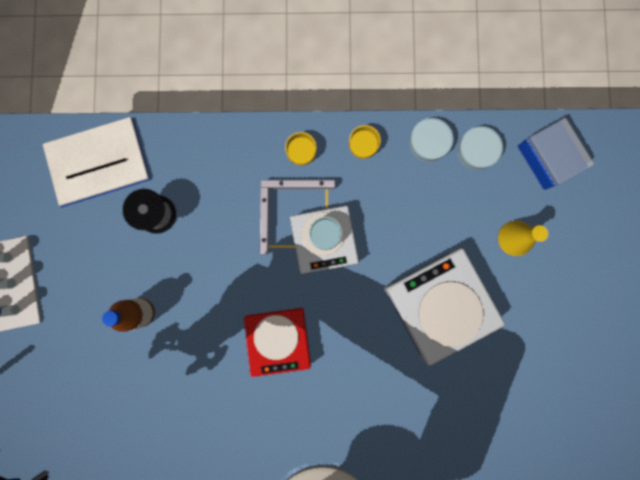

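The top view shows the small white stirrer near (325,240), with its key strip at the bottom, towards the robot. The stop is up and to the left, with its corner near (268,187). The red stirrer and the larger white one are decoys.

```bash
python3 - <<'E'
import cv2
im=cv2.imread("pics/top0.png")[170:285,250:370]
cv2.imwrite("pics/topc.png",cv2.resize(im,None,fx=5,fy=5,interpolation=cv2.INTER_CUBIC))
im=cv2.imread("pics/scene0.png")[205:295,280:420]
cv2.imwrite("pics/scenec.png",cv2.resize(im,None,fx=5,fy=5,interpolation=cv2.INTER_CUBIC))
E
```

```text
(no output)
```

View pics/topc.png

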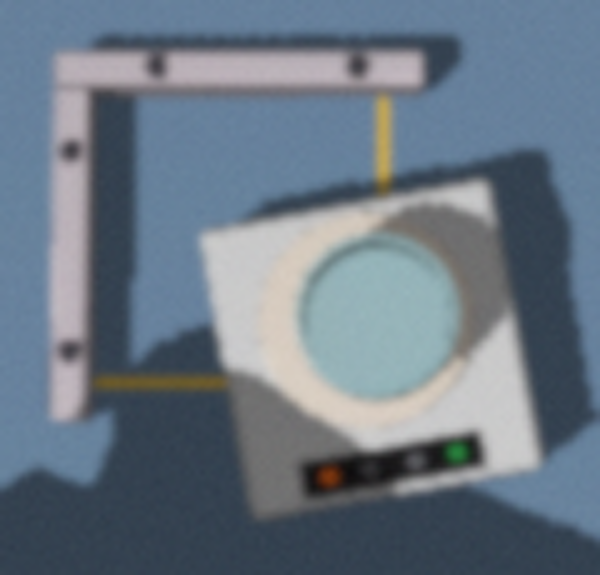

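View pics/scenec.png

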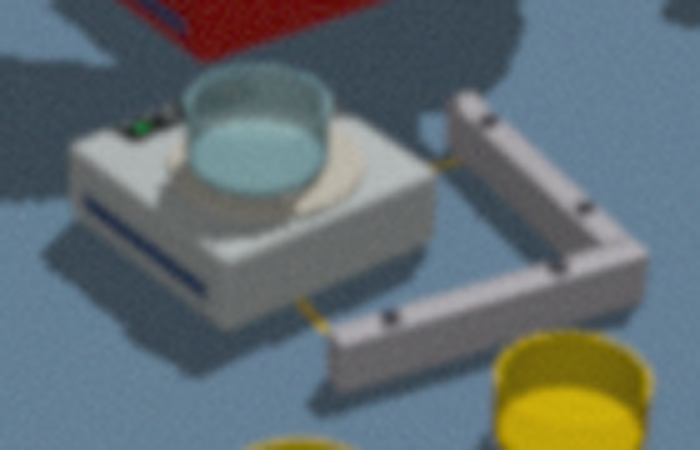

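Crop pixels (divide by 5, add (250,170)): stirrer top corners (200,235), (490,180), (540,465), (255,520); bar top inner corner about (91,89), far bar end (426,90), side bar end (87,418).

```bash
cat > h.py <<'E'
from station import *
import cv2,numpy as np
def unproj(uv,z,name="top"):
    m=camera_model(name);K=np.array(m["camera_matrix"]);R=cv2.Rodrigues(np.array(m["rvec"],float))[0];t=np.ravel(m["tvec"])
    c=-R.T@t;d=R.T@np.linalg.solve(K,np.array([uv[0],uv[1],1.]));return c+d*(z-c[2])/d[2]
def crop(u,v,o=(250,170),s=5): return ((u+.5)/s-.5+o[0],(v+.5)/s-.5+o[1])
E
python3 - <<'E'
from h import *
S=np.array([unproj(crop(*p),.045) for p in[(200,235),(490,180),(540,465),(255,520)]])
print("stirrer\n",S.round(4),S.mean(0).round(4),[np.linalg.norm(S[i]-S[i-1]).round(4) for i in range(4)])
for i,j in((3,0),(2,1)):
    d=S[j]-S[i];print("xaxis",np.degrees(np.arctan2(d[1],d[0])))
for i,j in((1,0),(2,3)):
    d=S[j]-S[i];print("yaxis-90",np.degrees(np.arctan2(d[1],d[0]))-90)
for n,p in dict(inner=(91,89),farend=(426,90),sideend=(87,418),outer=(57,52),fo=(427,52),so=(50,420)).items(): print(n,unproj(crop(*p),.028).round(4))
print("plate c",unproj(crop(363,318),.049),"dish",unproj(crop(378,318),.049), "dishrim", unproj(crop(380,318),.083))
for n,p in dict(red_tl=(246,316),red_tr=(303,309),bigL=(386,290),bigTop=(464,248)).items(): print(n,unproj(p,.045).round(3))
for n,p in dict(yel1=(301,148),yel2=(365,141)).items(): print(n,unproj(p,.03).round(3))
print(read_wrist_force(),read_tool_pos(),read_eef_rot())
E
```

```text
stirrer
 [[ 0.6634  0.0689  0.045 ]
 [ 0.6869 -0.0584  0.045 ]
 [ 0.5618 -0.0788  0.045 ]
 [ 0.5387  0.0449  0.045 ]] [ 0.6127 -0.0059  0.045 ] [np.float64(0.127), np.float64(0.1294), np.float64(0.1267), np.float64(0.1259)]
xaxis 10.860270348779013
xaxis 9.25930065784426
yaxis-90 10.436895769496815
yaxis-90 10.581313239748923
inner [0.7321 0.1192 0.028 ]
farend [ 0.7305 -0.0311  0.028 ]
sideend [0.5843 0.1203 0.028 ]
outer [0.7491 0.1346 0.028 ]
fo [ 0.7478 -0.0316  0.028 ]
so [0.5836 0.1367 0.028 ]
plate c [ 0.62601188 -0.00241147  0.049     ] dish [ 0.62596996 -0.00893401  0.049     ] dishrim [ 0.62261704 -0.00978995  0.083     ]
red_tl [0.448 0.163 0.045]
red_tr [0.463 0.04  0.045]
bigL [ 0.502 -0.139  0.045]
bigTop [ 0.592 -0.31   0.045]
yel1 [0.821 0.044 0.03 ]
yel2 [ 0.836 -0.1    0.03 ]
[-0.5888604  -0.84838952 -0.68931957] [0.21952569 0.5040627  0.23064876] [[-9.16802351e-01  3.99340918e-01 -5.30214704e-04]
 [ 3.99341266e-01  9.16801717e-01 -1.07935819e-03]
 [ 5.50698587e-05 -1.20129474e-03 -9.99999277e-01]]
```

Sizes agree: sides 126–129 mm and bars 150 mm. The stop's corner is at about (0.732, 0.1195), yaw about -0.5°, so the berth is about (0.667, 0.055). The stirrer is at (0.613, -0.006), yaw about 10.5°. I'll push +y first with the open fingers as a two-point pusher, which also squares it, then push +x.

```bash
cat >> h.py <<'E'
YAW=np.radians(-0.5)
def Rjaw(ang): # jaw (tool y) at world angle ang, z down
    y=np.array([np.cos(ang),np.sin(ang),0]);z=np.array([0,0,-1.]);return np.column_stack([np.cross(y,z),y,z])
def best(p,ang):
    c=[(abs(q[5]-read_joint_positions()[5]),Rjaw(a)) for a in(ang,ang+np.pi) for q in[ik(p,Rjaw(a))] if q is not None]
    return min(c,key=lambda t:t[0])[1]
def snap(n,f,box=None,s=1):
    im=grab_frame(n)[:,:,::-1]
    if box: im=cv2.resize(im[box[1]:box[3],box[0]:box[2]],None,fx=s,fy=s,interpolation=cv2.INTER_CUBIC)
    cv2.imwrite(f"pics/{f}.png",im)
E
python3 - <<'E'
from h import *
p=[0.613,-0.125,0.24];R=best(p,YAW)
print(ik(p,R),R.round(2).tolist())
move_pose(p,R)
movel([0.613,-0.125,0.10],R,v=.15)
movel([0.613,-0.125,0.018],R,v=.08,force_limit=15)
print(read_clock(),read_tool_pos(),read_wrist_force())
snap("scene","s1",(200,130,460,320),3);snap("top","t1",(230,150,400,300),4)
E
```

```text
[-0.2011573   0.28076253  0.41586517  1.70589896  0.          1.37836568] [[0.01, 1.0, 0.0], [1.0, -0.01, 0.0], [0.0, 0.0, -1.0]]
4.9833 [ 0.61342655 -0.12506698  0.01870766] [ 0.03221032  0.1516249  -0.03484195]
```

View pics/s1.png

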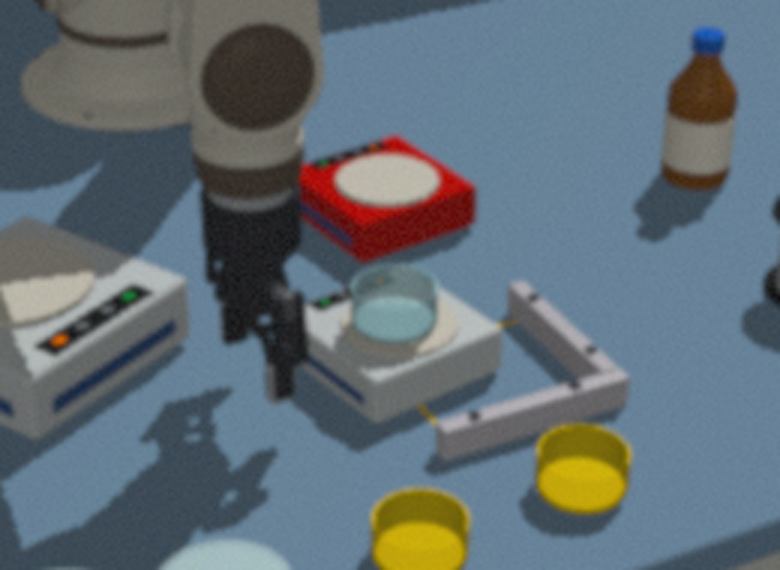

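View pics/t1.png

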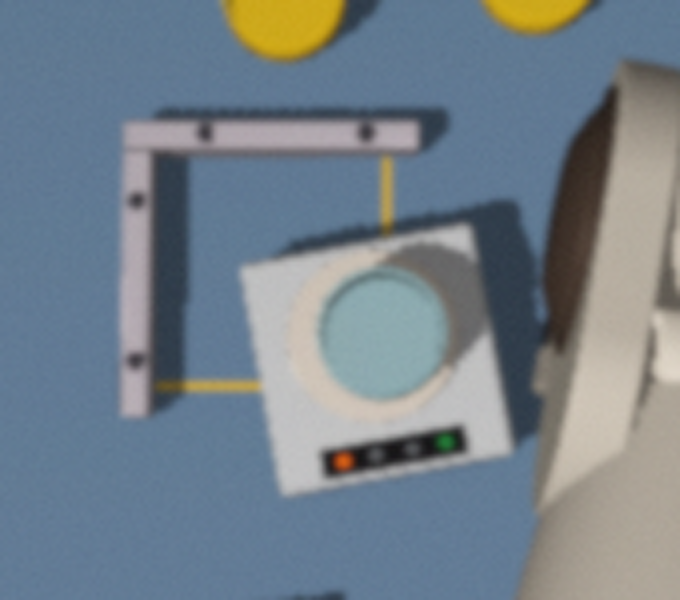

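The scene view shows both fingers standing clear of the stirrer's right face, the body above the dish's rim height, and nothing touched. Pushing now.

```bash
python3 - <<'E'
from h import *
print(movel([0.613,-0.098,0.018],v=.05,force_limit=25))
print(movel([0.613,-0.045,0.018],v=.03,force_limit=30))
print(read_clock(),read_tool_pos(),read_wrist_force(),read_torque())
snap("scene","s2",(200,130,460,320),3);snap("top","t2",(230,150,400,300),4)
E
```

```text
False
False
7.6917 [ 0.61306465 -0.04498084  0.01803426] [ 1.19962108 -2.07749146 -1.20597432] [-0.39585682 -0.0894169   0.01943082]
```

View pics/s2.png

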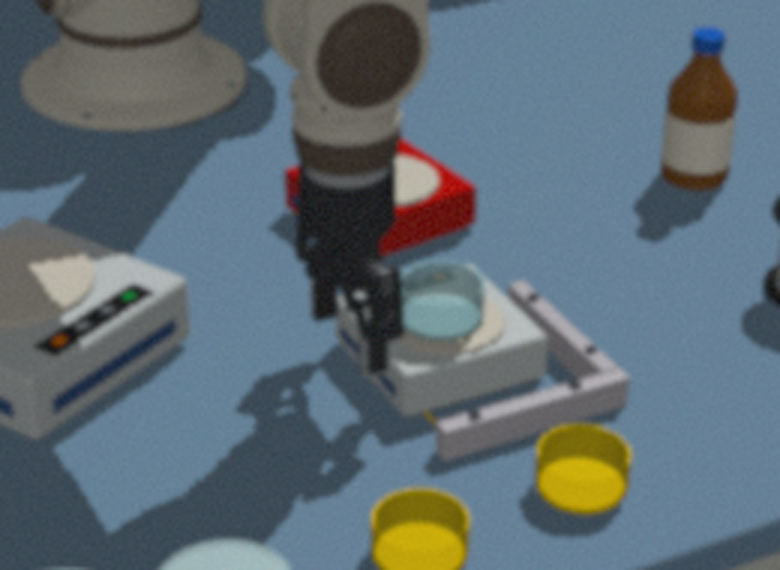

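View pics/t2.png

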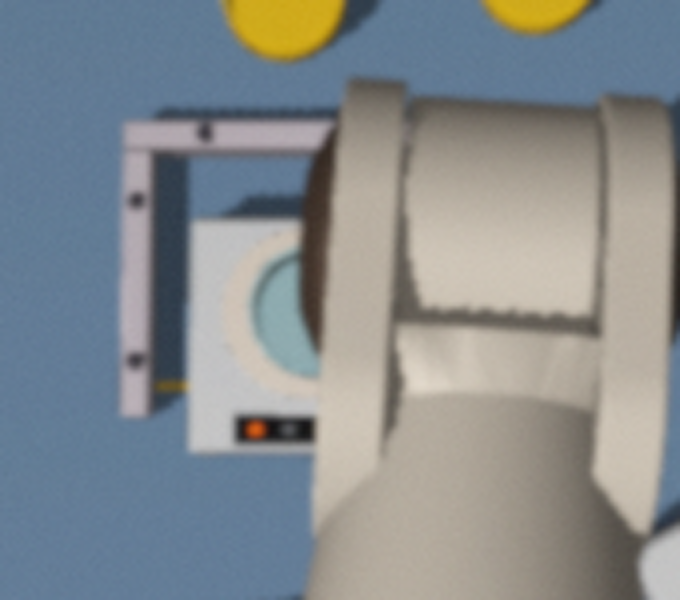

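Now square to the stop: left edge at crop x≈187, key strip parallel to the bar. The dish is unmoved relative to the plate (28 px margin before, 29 px now).

```bash
python3 - <<'E'
from h import *
c=lambda u,v:crop(u,v,(230,150),4)
print(unproj(c(188,219),.045),unproj(c(187,453),.045))
print(movel([0.613,-0.027,0.018],v=.03,force_limit=30),read_tool_pos(),read_wrist_force())
print(movel([0.613,-0.012,0.018],v=.012,force_limit=18),read_tool_pos(),read_wrist_force(),read_torque())
print(read_clock())
snap("top","t3",(230,150,400,300),4)
E
```

```text
[0.69069314 0.09741296 0.045     ] [0.56224343 0.09758188 0.045     ]
False [ 0.61308844 -0.02653663  0.018096  ] [-0.28687975 -0.26078975  0.81274447]
True [ 0.61294431 -0.0213701   0.01781752] [ 0.34451299 -2.07718084  1.92276398] [-0.47427943  0.03444394  0.09438698]
9.275
```

View pics/t3.png

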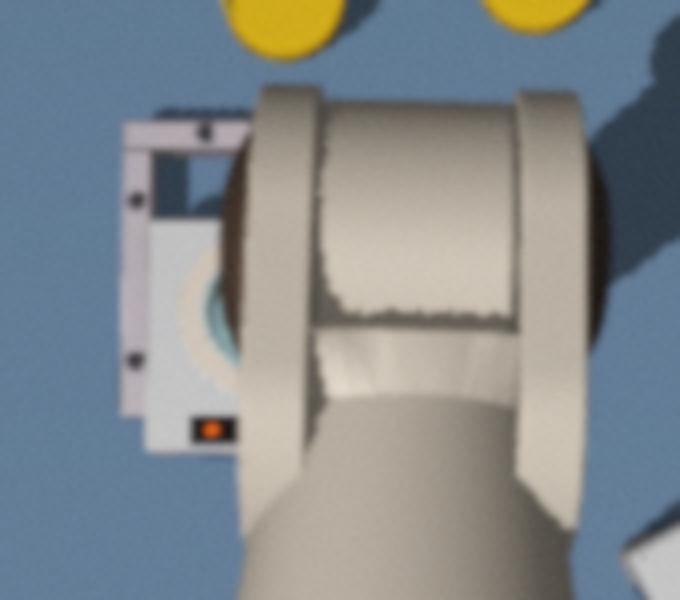

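Flush against the side bar (TCP at y=-0.0214, as predicted). Next I go round to the front face and push +x.

```bash
python3 - <<'E'
from h import *
movel([0.613,-0.07,0.018],v=.06)
movel([0.613,-0.07,0.17],v=.2)
p=[0.525,0.047,0.18];R=best(p,YAW+np.pi/2)
move_pose(p,R)
print(movel([0.525,0.047,0.018],R,v=.1,force_limit=15),read_clock(),read_tool_pos())
print(movel([0.545,0.047,0.018],v=.03,force_limit=25))
print(movel([0.584,0.047,0.018],v=.03,force_limit=30),read_tool_pos(),read_wrist_force())
print(movel([0.600,0.047,0.018],v=.012,force_limit=18),read_tool_pos(),read_wrist_force(),read_torque(),read_clock())
snap("top","t4",(230,150,400,300),4);snap("scene","s4",(200,130,460,320),3)
E
```

```text
False 14.2 [0.52540365 0.04703207 0.01860441]
False
False [0.5832589  0.04680592 0.01807394] [-6.16290015 -0.80908358  5.42956773]
True [0.59142888 0.0467091  0.0175484 ] [ 0.10733508  0.46633242 -0.45925009] [-0.07666574 -0.02386035 -0.01474864] 17.35
```

View pics/t4.png

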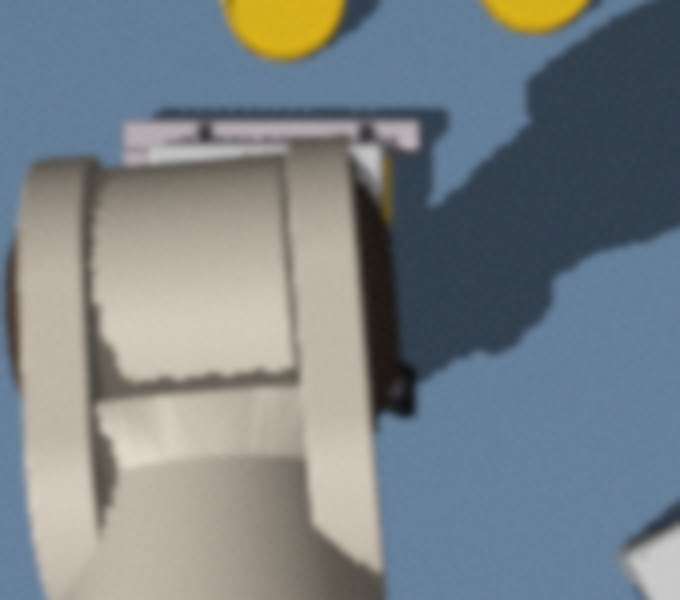

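View pics/s4.png

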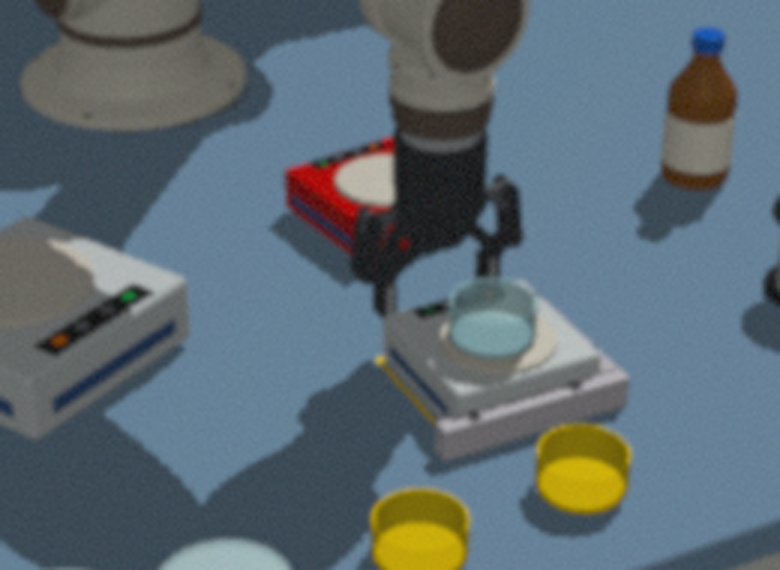

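It has reached the far bar (TCP x=0.5914, predicted 0.591). I back off for a clear look.

```bash
python3 - <<'E'
from h import *
movel([0.535,0.047,0.018],v=.06)
movel([0.535,0.047,0.17],v=.2)
p=[0.655,-0.08,0.2];R=best(p,YAW);move_pose(p,R)
grab()
movel([0.655,-0.15,0.2],v=.2)
print(read_clock(),read_grip_width())
snap("top","t5",(250,170,370,285),5);snap("scene","s5",(280,200,420,290),5)
E
```

```text
21.9417 0.0001770529008658924
```

View pics/t5.png

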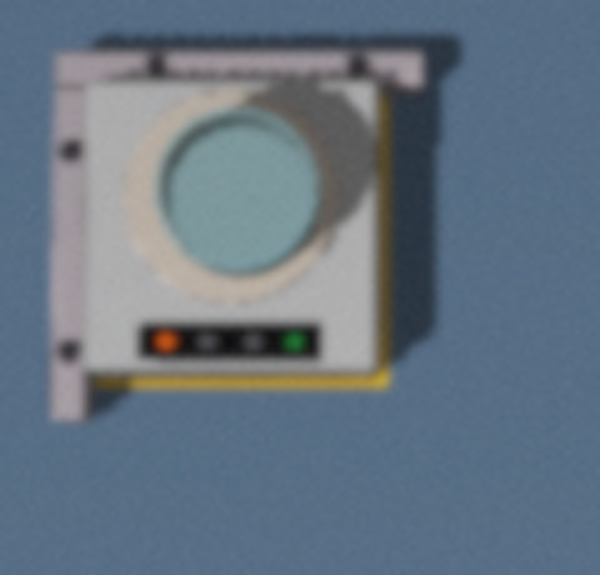

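View pics/s5.png

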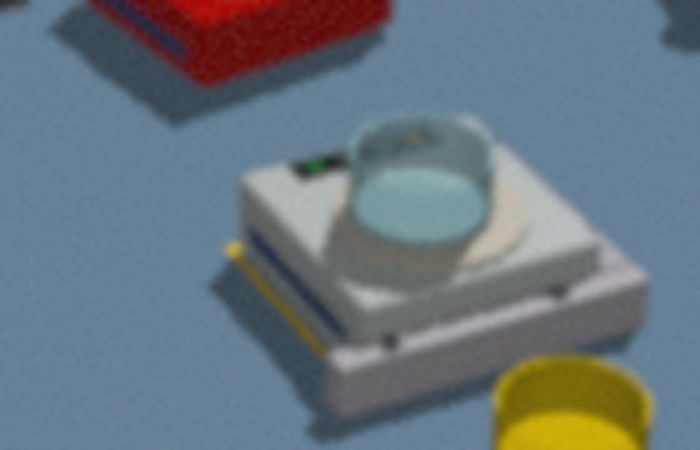

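The top view shows it square in the corner: top edges along both bars, yellow lines even along the other two sides, dish on the plate. Next: check the dish's offset numerically, then centred single-point taps with the shut fingers to make sure it is flush.

```bash
python3 - <<'E'
from h import *
def rot(a): a=np.radians(a);return np.array([[np.cos(a),-np.sin(a)],[np.sin(a),np.cos(a)]])
S=np.array([unproj(crop(*p),.045) for p in[(86,83),(378,82),(378,373),(86,374)]]);print(S.round(4),S.mean(0))
for z in(.049,.083):
  a=unproj(crop(380,318),z)[:2];b=unproj(crop(240,190),z)[:2]
  print(z,rot(-10.4)@(a-[.6127,-.0059]),rot(.5)@(b-S.mean(0)[:2]))
movel([0.665,-0.06,0.2],v=.2)
movel([0.665,-0.06,0.022],v=.15,force_limit=15)
print(movel([0.665,-0.028,0.022],v=.03,force_limit=20),read_tool_pos())
print(movel([0.665,-0.005,0.022],v=.01,force_limit=22),read_tool_pos(),read_wrist_force())
movel([0.665,-0.07,0.022],v=.08);movel([0.665,-0.07,0.17],v=.2)
p=[0.545,0.055,0.18];R=best(p,YAW+np.pi/2);move_pose(p,R)
movel([0.545,0.055,0.022],v=.15,force_limit=15)
print(movel([0.580,0.055,0.022],v=.03,force_limit=20),read_tool_pos())
print(movel([0.605,0.055,0.022],v=.01,force_limit=22),read_tool_pos(),read_wrist_force())
print(read_clock())
movel([0.545,0.055,0.022],v=.08);movel([0.545,0.055,0.17],v=.2)
move_pose([0.5,-0.2,0.25],R)
print(read_clock())
snap("top","t6",(250,170,370,285),5);snap("top","t6f");snap("scene","s6",(280,200,420,290),5)
E
```

```text
[[ 0.7313  0.1192  0.045 ]
 [ 0.7308 -0.0096  0.045 ]
 [ 0.6023 -0.0088  0.045 ]
 [ 0.6026  0.1186  0.045 ]] [0.66677184 0.05486905 0.045     ]
0.049 [ 0.01234178 -0.00623396] [ 0.01584775 -0.00367959]
0.083 [ 0.00905191 -0.00561626] [ 0.01054297 -0.00583608]
False [ 0.66498249 -0.02815721  0.02197808]
True [ 0.665023   -0.02157071  0.0217099 ] [-0.24088373 -2.25833778  1.1267942 ]
False [0.57986218 0.05498028 0.02203441]
True [0.59163609 0.05496515 0.02151241] [-0.13366195  0.07219535 -0.42095841]
33.2417
35.9167
```

View pics/t6.png

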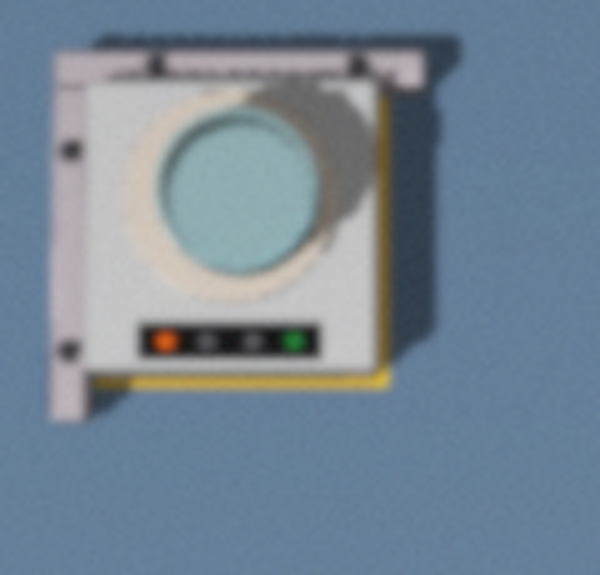

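View pics/t6f.png

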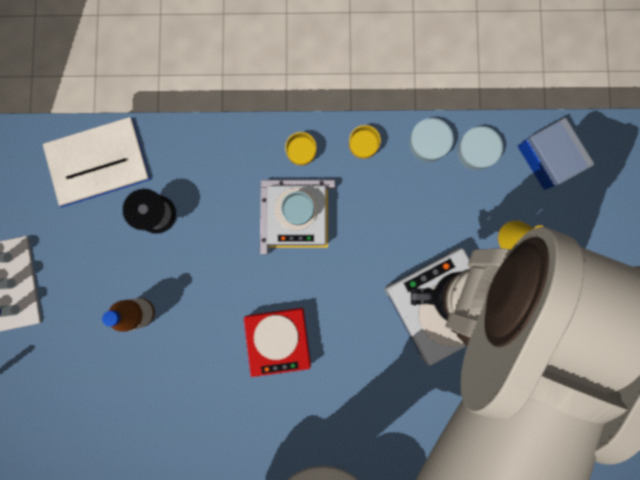

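View pics/s6.png

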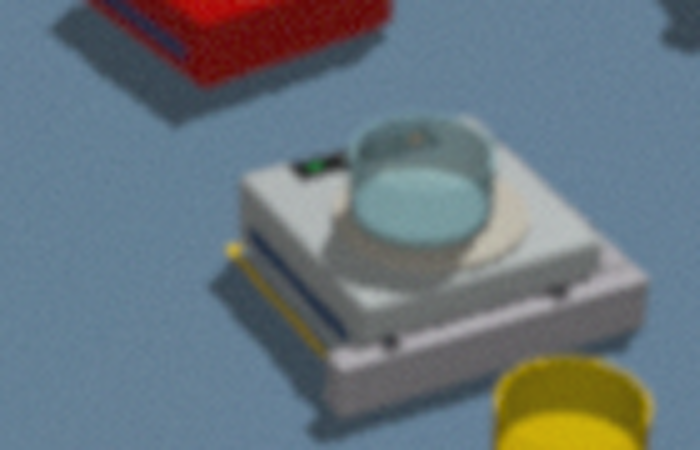

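The stirrer sits square in the corner and the taps didn't move it. The dish is centred as before, the bottle and spool are unmoved, and the flask is still standing, partly hidden by the arm. The tool is clear at z=0.25, so I'm handing in.

```bash
python3 - <<'E'
from h import *
print(read_wrist_force(),read_tool_pos());close_job();print(read_clock())
E
```

```text
[0.12044436 0.30078986 0.51099558] [ 0.50032994 -0.1987828   0.24939036]
the job is handed in; nothing more can be done
the job is handed in; nothing more can be done
```

The white stirrer is in the corner stop, square and flush against both bars as far as I could measure, and the job is handed in at about 36 s. I pushed it +y onto the side bar with the open fingers, which also took out its roughly 10.5° turn. I then pushed it +x onto the far bar and finished with a light centred tap on each side with the fingers shut.

- **Position:** measured before the taps, the stirrer's centre was at about (0.667, 0.055), against an estimated berth of (0.667, 0.055). Its edges were parallel to the bars to within measurement error. The taps stopped within 0.2 mm of the earlier contact points, and the picture afterwards looked the same.
- **Dish:** it is still standing on the plate. Its offset from the stirrer agrees with the start to about 1.5 mm when measured at the rim. Measured at the underside the two readings differ by about 4 mm, but I think that is parallax, because the outline I measured is mainly the rim.
- **Other objects:** the bottle and spool look unmoved in the top view. The arm partly hid the flask in the last picture; what was visible of it was where it started, and the arm never worked near it.
- **Forces:** every push stopped at force limits of 30 N or less.

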